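# Level stand for a rinsed filter cartridge

### The arm

A 7-joint arm with a two-finger parallel gripper is mounted at the origin on the work surface. World frame = base frame: x ahead of the robot, y to its left, z up, the work surface at z = 0. Lengths are in mm, angles in degrees, forces in N, time in s.
With the tool pointing down it reaches from about 425 to 875 mm from the base axis. Payload 8.4 kg.
Tool frame: the origin (TCP) lies on the mounting face of the last link; the fingertips stand arm.tips_ahead ahead of it and the grasp point (between the pads) lies 164 mm ahead of it (arm.tips_ahead is the distance from the TCP to the fingertips, in mm); z points along the fingers, y is the direction in which the jaws open and shut (so a half turn about z gives the same grasp; the last joint's range is limited). The gripper opens to 87 mm and grips with 3 to 60 N. Pads are 19 mm wide; open, the fingers measure 117 mm over their backs; the gripper's body (75 mm by 190 mm) begins 51 mm behind the grasp point.
Start: joints at [68.743, 19.091, 2.286, 83.961, -0.768, 76.965, -3.352], TCP at [174.482, -626.123, 404.746] pointing down, gripper open.
Joint ranges: [-147.57, 147.57], [-21.85, 119.76], [-74.77, 79.35], [14.55, 137.4], [-85.83, 265.84], [4.83, 119.75], [-152.11, 152.11]. Speed limits (degrees/s): [127.2, 127.2, 159.86, 159.86, 180, 180, 180].

### API

Orientations are given as [roll, pitch, yaw] about the fixed x, y, z axes, in that order (R = Rz(yaw) Ry(pitch) Rx(roll)).
In Python, from station import arm gives the robot as it stands. Calls block until the motion is done:
- arm.move_to(position, orientation): joint-space move of the TCP to a pose.
- arm.move_linear(position, attitude=None, rate=150): straight line of the TCP; attitude=None keeps the orientation; rate is the mean speed in mm/s.
- arm.move_joints(angles): joint-space move.
- arm.move_gripper(opening, strength=None): finger opening in mm; strength is the grip in N (None keeps the last); returns when the fingers have stopped.
- arm.hold(seconds).
- arm.solve_ik(position, orientation): joint angles nearest the present ones, or None.
- arm.state(): the state.
- arm.camera(name): name is "scene" or "top"; returns the picture (384x512x3 uint8, red, green, blue); there is no depth.
- arm.calibration(name): a dict with "intrinsics" (3x3 intrinsics, pixels), "extrinsics" (4x4, takes a point from world to camera coordinates). Camera axes: x right, y down, z forward; pixel columns grow to the right and rows downward; lengths in mm; the calibration is good to about 2 mm. A picture is of the moment at which its call begins. calibration takes no time and is no camera call.
A pose or a line that the arm cannot do raises arm.Unreachable and nothing moves.
- arm.sign_off(): hands the job in, once; it reports no verdict.
Trained networks look in the newest picture that a camera, given by its name, has taken for a name from the list of things; names that differ only in an ending like _2 or _b are one class to them, and where a whole thing is asked for, a point or a joint stands for the part that bears it (a point fixed in the world has none). Each returns a list of dicts, best first, with "confidence" (0 to 1); they miss things now and then, are a little off and sometimes report something else, mostly with a low value. They report only what shows in the picture. A call takes as long as a camera call.
- arm.boxes_of(target, camera): "rect" ([centre column, centre row, width, height] in pixels, round what is visible of it).
- arm.silhouettes(target, camera): "mask" (384x512 bool, what is visible of it) and "rect" ([centre column, centre row, width, height] in pixels, round what is visible of it).
- arm.mark_of(target, camera): "xy" ([column, row] in pixels: a listed point, or the origin of a listed thing).
The state is a dict: "time_s": time; "joint_positions": joint angles; "joint_vel": joint speeds; "effort": joint torques, N m; "position": TCP position; "eef_rot": TCP orientation; "contact_force": force on the tool from outside, world axes, zero at the start; "wrist_torque": the same for the moment, N m; "gripper_width": finger opening in mm.
Only numpy, scipy, OpenCV 4.12 (cv2) and the standard library are available. Lean on these libraries where they do the work, as an engineer would, in place of code of your own. Each camera call takes 0.05 s, during which the arm holds its last target.

### The job

The rinsed filter cartridge has to drip dry upright, on a level stand of two wedge-shaped wood offcuts on the sloping steel draining board: lay the dark offcut flat side down on the board and the pale offcut flat side down centred on it, each turned so that the slopes of the board and of both wedges cancel out and the top is level. Then stand the cartridge upright on the middle of the top, blue band down, and let go. Never tip the cartridge over, and leave the bowl, the jar and the spanner where they are.

Things in the scene. Friction and masses are not known exactly. Their poses are not given: they have to be found in the camera images.
- drainer: Fixed steel draining board, 220 mm long (its x) by 170 mm wide (y). The top slopes at 5 degrees, rising along its +x from 10 mm above the table at the low edge to 29 mm at the high edge, where a blue lip 6 mm thick stands 8 mm above the surface. Origin: on the table under its middle; z is vertical. Moved and turned from run to run.
- drainer_mid (a point): Middle of the draining board's sloping top surface, 19.6 mm above the table. Its axes are those of the board (z vertical).
- dark_offcut: Dark wood offcut, a loose wedge 84 mm long (x), 56 mm wide (y), corners cut off, about 90 g. Flat underside, on which it starts; the top rises at 15 degrees along +x from 14 mm at the thin end to 36.5 mm at the thick end (25.3 mid-way). The thick end (+x) is painted red. Sides (+y, -y) are upright and parallel for 50 mm mid-length. Origin: centre of the underside; z out of the top.
- dark_offcut_top (a point): Point on the dark offcut's sloping top face above its origin, 25.3 mm up its z. Axes as the offcut.
- pale_offcut: Pale plywood offcut, a loose wedge 78 mm long (x), 54 mm wide (y), corners cut off, about 70 g. Flat underside, on which it starts; the top rises at 10 degrees along +x from 14 mm at the thin end to 27.8 mm at the thick end (20.9 mid-way). The thick end (+x) is painted yellow. Sides (+y, -y) are upright and parallel for 45 mm mid-length. Origin: centre of the underside; z out of the top.
- pale_offcut_top (a point): Point on the pale offcut's sloping top face above its origin, 20.9 mm up its z. Axes as the offcut.
- cartridge: White plastic filter cartridge, a plain upright cylinder 52 mm in diameter and 100 mm tall, about 200 g, with a blue band near its foot and a small black disc on top. Origin: centre of its underside, z along its axis, up. Starts standing on the table.
- bowl: Bystander: loose steel bowl 120 mm across, 45 mm tall. Origin: centre of its foot.
- jar: Bystander: loose amber glass jar with a green cap, 60 mm across, 80 mm tall. Origin: centre of its underside.
- spanner: Bystander: loose steel spanner lying on the table beyond the board. Origin: its underside.

How it is judged (in metres and radians):
On the way, in this order (a step that is already met when the one before it is completed fails the run):
1. the dark offcut lies flat side down on the draining board, let go (contact force between dark_offcut and drainer above 0.3 N and contact force between the fingers and dark_offcut below 0.05 N and angle between dark_offcut's own z axis and vertical below 0.13 rad and linear speed of dark_offcut below 0.02 m/s), for 0.2 s.
2. the pale offcut lies flat side down on the dark one, let go, clear of the board (contact force between pale_offcut and dark_offcut above 0.3 N and contact force between the fingers and pale_offcut below 0.05 N and contact force between pale_offcut and drainer below 0.05 N and angle between pale_offcut's own z axis and vertical below 0.25 rad and horizontal distance between pale_offcut and dark_offcut_top below 0.025 m and linear speed of pale_offcut below 0.02 m/s), for 0.2 s.
At the end, for the whole second after the job is handed in: Dark offcut flat side down on the board, let go; pale offcut on it alone, centred within 25 mm; cartridge standing on the pale offcut alone, within 4 degrees of upright, right way up, within 20 mm of the middle of its top; all released and at rest (contact force between cartridge and pale_offcut above 0.5 N and contact force between pale_offcut and dark_offcut above 0.5 N and contact force between dark_offcut and drainer above 0.5 N and contact force between each of cartridge, pale_offcut and drainer below 0.05 N and angle between dark_offcut's own z axis and vertical below 0.13 rad and angle between cartridge's own z axis and vertical below 0.07 rad and horizontal distance between cartridge and pale_offcut_top below 0.02 m and horizontal distance between pale_offcut and dark_offcut_top below 0.025 m and contact force between the fingers and cartridge below 0.05 N and linear speed of each of cartridge, pale_offcut, dark_offcut below 0.02 m/s and angular speed of cartridge below 0.1 rad/s); the robot touches nothing.
It fails at once if the cartridge is tipped over (more than 35 degrees) (angle between cartridge's own z axis and vertical above 0.6 rad).
It fails at once if the bowl is moved more than 30 mm (distance of bowl from where it was at the start of the episode above 0.03 m).
It fails at once if the jar is moved more than 30 mm (distance of jar from where it was at the start of the episode above 0.03 m).
It fails at once if the spanner is moved more than 30 mm (distance of spanner from where it was at the start of the episode above 0.03 m).
It also fails if it takes over 72 s, if anything falls off the work surface, if the arm or the gripper's body presses on something with over 40 N, if the wrist force passes 120 N, or if a joint passes its speed limit or range.

## Working session

There is one attempt and no reset: what is moved stays moved. The work goes in short steps, each a Python script; the robot and the scene stay as the last script left them, time stands still between calls to the robot, and variables do not carry over. Pictures are saved under pics/ and viewed, and the job is handed in when it is done.

```bash
mkdir -p pics; ls
python3 - <<'E'
from station import arm
import cv2
s=arm.state(); print(s['time_s'],s['position'],s['eef_rot'],s['gripper_width'],arm.tips_ahead)
for n in ('scene','top'):
    p=arm.camera(n); cv2.imwrite(f'pics/{n}0.png',p[:,:,::-1])
    c=arm.calibration(n); print(n,c)
for n in ('top','scene'):
  for t in 'drainer drainer_mid dark_offcut dark_offcut_top pale_offcut pale_offcut_top cartridge bowl jar spanner'.split():
    print(n,t,[(r['xy'],round(r['confidence'],2)) for r in arm.mark_of(t,n)][:3])
E
```

```text
pics
0.0 [ 174.47061295 -625.9575982   403.88022199] [-1.79910044e+02  7.64275765e-03  1.55747918e+01] 86.8217770131351 182.2
scene {'intrinsics': array([[390.8984918 ,   0.        , 251.63459475],
       [  0.        , 390.8984918 , 197.78271257],
       [  0.        ,   0.        ,   1.        ]]), 'extrinsics': array([[-6.84118039e-01,  7.29319114e-01,  8.72570547e-03,
         4.01423103e+02],
       [ 4.46736422e-01,  4.28445724e-01, -7.85404883e-01,
        -2.12446853e+02],
       [-5.76549285e-01, -5.33411558e-01, -6.18920860e-01,
         1.29712682e+03],
       [ 0.00000000e+00,  0.00000000e+00,  0.00000000e+00,
         1.00000000e+00]])}
top {'intrinsics': array([[386.87202926,   0.        , 257.35643133],
       [  0.        , 386.87202926, 193.6004873 ],
       [  0.        ,   0.        ,   1.        ]]), 'extrinsics': array([[-1.58890200e-02, -9.99775608e-01, -1.40097438e-02,
         3.01595136e+01],
       [-9.95856860e-01,  1.70783236e-02, -8.93165427e-02,
         6.07887161e+02],
       [ 8.95357637e-02,  1.25325471e-02, -9.95904756e-01,
         9.92268417e+02],
[... 264 characters left out ...]
ut [([371.6, 278.3], 0.97)]
top pale_offcut_top [([372.0, 277.0], 0.76)]
top cartridge [([155.4, 208.8], 0.55)]
top bowl [([385.1, 189.0], 0.83), ([162.3, 273.6], 0.55)]
top jar [([301.6, 132.8], 0.56), ([373.5, 278.4], 0.19)]
top spanner [([225.7, 129.4], 0.58)]
scene drainer [([264.0, 193.4], 0.67)]
scene drainer_mid [([261.7, 189.8], 0.75)]
scene dark_offcut [([390.1, 231.1], 0.62)]
scene dark_offcut_top [([388.3, 227.2], 0.83)]
scene pale_offcut [([232.4, 144.1], 0.85)]
scene pale_offcut_top [([229.2, 142.4], 0.67)]
scene cartridge [([362.5, 278.1], 0.76)]
scene bowl [([162.4, 170.8], 0.89), ([232.6, 143.9], 0.42)]
scene jar [([164.2, 237.7], 0.63)]
scene spanner [([224.4, 290.8], 0.61)]
```

View pics/top0.png

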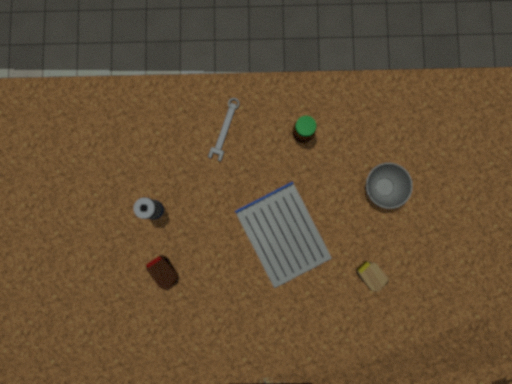

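View pics/scene0.png

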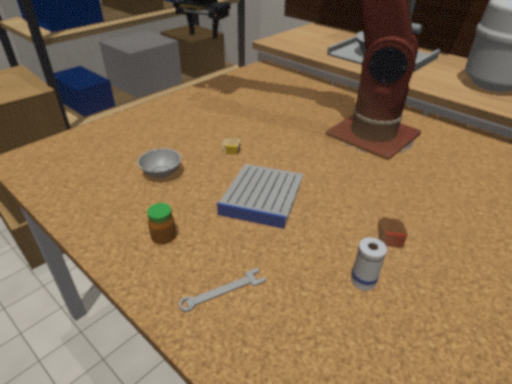

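Run:
```python
import cv2
p=cv2.imread('pics/top0.png')
cv2.imwrite('pics/topz.png',cv2.resize(p[180:330,120:420],None,fx=2.66,fy=2.66,interpolation=cv2.INTER_CUBIC))
```

```text
(no output)
```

View pics/topz.png

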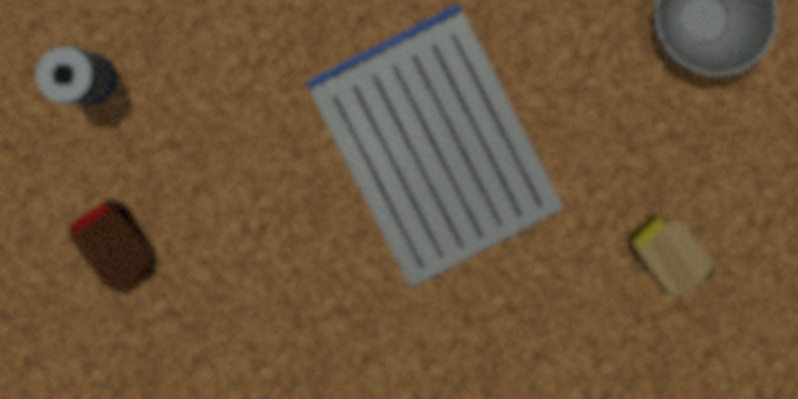

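The top view shows the board centred near (283,235) with its blue lip at the top-left. The dark wedge is at (163,272) and the pale one at (373,277), both with their painted ends to the upper left. The cartridge stands at about (150,209). Next I'll fit the poses by matching model outlines to the silhouettes in both views.

```bash
cat > fit.py <<'E'
from station import arm
import numpy as np, cv2
from scipy.optimize import minimize
C={n:arm.calibration(n) for n in ('top','scene')}
def proj(n,P):
    c=C[n]; E=np.array(c['extrinsics']); q=(np.c_[P,np.ones(len(P))]@E.T)[:,:3]
    u=q@np.array(c['intrinsics']).T; return u[:,:2]/u[:,2:]
def ray(n,uv,z):
    c=C[n];E=np.array(c['extrinsics']);R,t=E[:3,:3],E[:3,3]
    o=-R.T@t; d=R.T@np.linalg.inv(c['intrinsics'])@np.array([uv[0],uv[1],1.]); return o+d*(z-o[2])/d[2]
def wedge(L,W,h0,h1,flat):
    f=flat/2; l=L/2; w=W/2; c=l-f
    out=[(f,w),(l,w-c),(l,-w+c),(f,-w),(-f,-w),(-l,-w+c),(-l,w-c),(-f,w)]
    return np.array([(x,y,0) for x,y in out]+[(x,y,h0+(h1-h0)*(x+l)/L) for x,y in out],float)
a=np.linspace(0,2*np.pi,40)[:-1]
cyl=lambda r,h:np.array([(r*np.cos(t),r*np.sin(t),z) for t in a for z in (0,h)])
M={'dark_offcut':wedge(84,56,14,36.5,50),'pale_offcut':wedge(78,54,14,27.8,45),'cartridge':cyl(26,100),
 'drainer':np.array([(x,y,z) for y in(-85,85) for x,z in((-110,0),(-110,10),(110,0),(110,37),(104,37))],float)}
def hull(n,m,p,tilt=None):
    x,y,yaw=p[:3]; z=p[3] if len(p)>3 else 0
    R=cv2.Rodrigues(np.array([0,0,yaw]))[0]
    if tilt is not None: R=tilt@R
    return cv2.convexHull(proj(n,m@R.T+[x,y,z]).astype(np.float32))
def soft(n,m,p,S=4):
    img=np.zeros((384*S,512*S),np.uint8)
    h=(hull(n,m,p)+0.5)*S-0.5
    cv2.fillConvexPoly(img,np.round(h*16).astype(np.int32),255,shift=4)
    return cv2.resize(img,(512,384),interpolation=cv2.INTER_AREA)/255.
def cost(p,name,masks):
    p=[p[0],p[1],np.radians(p[2])]
    return sum(1-(lambda s:np.minimum(s,m).sum()/np.maximum(s,m).sum())(soft(n,M[name],p)) for n,m in masks.items())
def fit(name,p0,masks):
    best=None
    for dy in (-15,0,15):
        s=np.array([p0[0],p0[1],p0[2]+dy])
        r=minimize(cost,s,(name,masks),method='Nelder-Mead',options=dict(initial_simplex=[s,s+[8,0,0],s+[0,8,0],s+[0,0,10]],xatol=.05,fatol=1e-5,maxiter=250))
        if best is None or r.fun<best.fun: best=r
    return best
def getmasks(name,cams=('top','scene')):
    return {n:r[0]['mask'].astype(float) for n in cams if (r:=arm.silhouettes(name,n))}
E
cat > f0.py <<'E'
from fit import *
for n in C: arm.camera(n)
px={'dark_offcut':([166,271],),'pale_offcut':([371.6,278.3],),'cartridge':([155.4,208.8],),'drainer':([280.5,237],)}
y0={'dark_offcut':30,'pale_offcut':45,'cartridge':0,'drainer':30}
import pickle; MS={}
for k in px:
    m=getmasks(k); MS[k]=m; g=ray('top',px[k][0],0)
    print(k,g[:2].round(1),{n:int(v.sum()) for n,v in m.items()})
    for sub in (m,{'top':m.get('top')},{'scene':m.get('scene')}):
        if any(v is None for v in sub.values()): continue
        r=fit(k,[g[0],g[1],y0[k]],sub); print('  ',list(sub),r.x.round(1),round(r.fun,3))
pickle.dump(MS,open('m.pkl','wb'))
for t,uv,z in (('jar',[301.6,132.8],0),('bowl',[385,189],0),('spanner',[225.7,129.4],0)): print(t,ray('top',uv,z)[:2].round())
E
python3 f0.py
```

```text
dark_offcut [407.7 267.5] {'scene': 727}
   ['scene'] [403.1 272.9  35.4] 0.066
   ['scene'] [403.1 272.9  35.4] 0.066
pale_offcut [ 380.8 -278. ] {'top': 637, 'scene': 309}
   ['top', 'scene'] [ 388.  -278.1   40.3] 0.213
   ['top'] [ 389.2 -277.1   41.7] 0.08
   ['scene'] [ 386.  -279.6   40.3] 0.1
cartridge [574.2 297.1] {'top': 538, 'scene': 1348}
   ['top', 'scene'] [572.1 299.5   3.3] 0.132
   ['top'] [572.5 297.7  21.9] 0.053
   ['scene'] [570.5 299.8   7.9] 0.046
drainer [493.  -39.7] {'top': 5458, 'scene': 3831}
   ['top', 'scene'] [500.4 -44.3  26.6] 0.079
   ['top'] [500.7 -45.4  26.5] 0.036
   ['scene'] [499.4 -43.5  26.3] 0.037
jar [ 776. -103.]
bowl [ 617. -324.]
spanner [790. 105.]
```

```bash
cat > f1.py <<'E'
from fit import *
p=arm.camera('top'); s=arm.camera('scene')
m=getmasks('dark_offcut'); print(list(m),[int(v.sum()) for v in m.values()])
r=fit('dark_offcut',[404,272,35],m); print(r.x.round(1),r.fun)
P={'dark_offcut':r.x,'pale_offcut':[388,-278.1,40.8],'cartridge':[571.8,298.8,0],'drainer':[500.2,-44.4,26.5]}
out=[]
for n,im in(('top',p),('scene',s)):
    big=cv2.resize(im[:,:,::-1],None,fx=4,fy=4,interpolation=cv2.INTER_CUBIC)
    for k,q in P.items():
        q=[q[0],q[1],np.radians(q[2])]
        h=(hull(n,M[k],q)+.5)*4-.5
        cv2.polylines(big,[np.round(h).astype(np.int32)],True,(255,255,0),1)
    cs={'top':[(165,272),(372,277),(150,209),(283,235)],'scene':[(391,233),(232,146),(370,265),(262,195)]}[n]
    tiles=[big[4*y-130 if 1 else 0:4*y+130,4*x-190:4*x+190] for x,y in cs]
    tiles[3]=cv2.resize(cv2.resize(big,None,fx=.5,fy=.5)[2*cs[3][1]-130:2*cs[3][1]+130,2*cs[3][0]-190:2*cs[3][0]+190],(380,260))
    cv2.imwrite(f'pics/ov_{n}.png',np.vstack([np.hstack(tiles[:2]),np.hstack(tiles[2:])]))
E
python3 f1.py
```

```text
['top'] [738]
[405.8 271.7  31.6] 0.08319140846757589
```

View pics/ov_top.png

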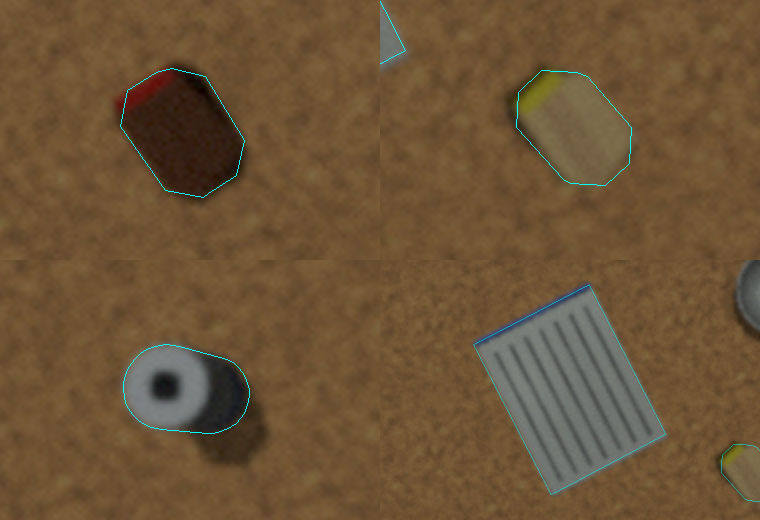

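View pics/ov_scene.png

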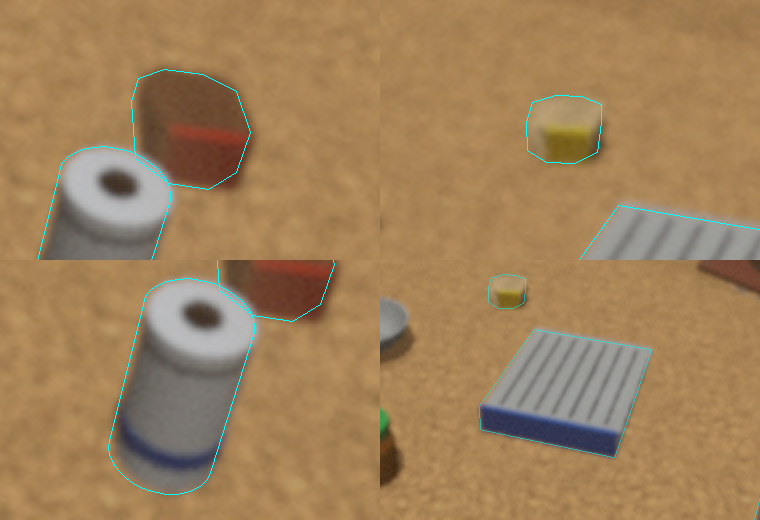

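The outlines match well. The dark wedge's end chamfers look shallower than I modelled, so I'll refit the wedges with the chamfer depth free.

```bash
cat > f2.py <<'E'
import fit; from fit import *
import pickle; MS=pickle.load(open('m.pkl','rb'))
def wedge2(L,W,h0,h1,flat,cy):
    f=flat/2; l=L/2; w=W/2
    out=[(f,w),(l,w-cy),(l,-w+cy),(f,-w),(-f,-w),(-l,-w+cy),(-l,w-cy),(-f,w)]
    return np.array([(x,y,0) for x,y in out]+[(x,y,h0+(h1-h0)*(x+l)/L) for x,y in out],float)
arm.camera('top'); MS['dark_offcut'].update(getmasks('dark_offcut',('top',)))
for cy in (6,9,12,15):
    M['dark_offcut']=wedge2(84,56,14,36.5,50,cy); M['pale_offcut']=wedge2(78,54,14,27.8,45,cy)
    for k,p in (('dark_offcut',[404,272,33]),('pale_offcut',[388,-278,41])):
        for sub in (MS[k],{'top':MS[k].get('top')}):
            if any(v is None for v in sub.values()): continue
            # cartridge occludes dark in scene: exclude by clipping? keep weight
            r=fit.fit(k,p,sub); print(cy,k,list(sub),r.x.round(1),round(r.fun,3))
E
python3 f2.py
```

```text
Traceback (most recent call last):
  File "f2.py", line 14, in <module>
    r=fit.fit(k,p,sub); print(cy,k,list(sub),r.x.round(1),round(r.fun,3))
      ^^^^^^^
AttributeError: 'function' object has no attribute 'fit'
```

```bash
sed -i 's/^import fit; //; s/fit\.fit(/fit(/' f2.py; python3 f2.py
```

```text
6 dark_offcut ['scene', 'top'] [405.1 272.9  34.3] 0.134
6 dark_offcut ['top'] [405.6 272.4  33.3] 0.044
6 pale_offcut ['top', 'scene'] [ 387.3 -278.6   41.6] 0.181
6 pale_offcut ['top'] [ 389.7 -277.1   42.3] 0.06
9 dark_offcut ['scene', 'top'] [405.2 272.8  33.6] 0.123
9 dark_offcut ['top'] [405.9 272.6  33.7] 0.036
9 pale_offcut ['top', 'scene'] [ 387.6 -278.3   41.1] 0.17
9 pale_offcut ['top'] [ 389.2 -277.4   42.5] 0.048
12 dark_offcut ['scene', 'top'] [405.1 272.9  33.4] 0.133
12 dark_offcut ['top'] [405.8 272.5  32.5] 0.05
12 pale_offcut ['top', 'scene'] [ 388.2 -277.9   40.5] 0.179
12 pale_offcut ['top'] [ 389.3 -277.2   42.3] 0.053
15 dark_offcut ['scene', 'top'] [405.  272.9  34. ] 0.155
15 dark_offcut ['top'] [406.1 272.6  33.9] 0.07
15 pale_offcut ['top', 'scene'] [ 388.5 -277.6   40.3] 0.199
15 pale_offcut ['top'] [ 389.5 -277.    40.7] 0.069
```

```bash
cat > h.py <<'E'
from station import arm
import numpy as np
from scipy.spatial.transform import Rotation as Ro
D=np.radians
def rz(d): return Ro.from_euler('z',d,degrees=True)
def ry(d): return Ro.from_euler('y',d,degrees=True)
DARK=[405.4,272.8,33.6]; PALE=[388.4,-277.9,41.6]; CART=[571.8,298.8]; BD=[500.2,-44.4,26.5]
mid=np.array([BD[0],BD[1],19.6])
Rd=rz(BD[2])*ry(-5)*rz(180); pd_=mid
Rp=Rd*ry(-15)*rz(180)
ptop=pd_+Rd.apply([0,0,25.3])       # dark top point
ctop=ptop+Rp.apply([0,0,20.9])
def tcp(p,R,g,f):
    """object pose, grasp pt in object frame, flip -> TCP pos, rpy"""
    Rt=R*rz(180*f)*Ro.from_euler('x',180,degrees=True)
    P=np.asarray(p,float)+R.apply(g)-Rt.apply([0,0,164.])
    return P,Rt.as_euler('xyz',degrees=True)
gD=[5,0,22.5]; gP=[3,0,22.5]; gC=[0,0,62]
def pick(o): return np.array([o[0],o[1],0.]),rz(o[2])
def up(P,h): return P+np.array([0,0,h])
E
python3 - <<'E'
from h import *
print(ptop.round(1),ctop.round(1))
for f in(0,1):
  for nm,(p,R),g in (('Dpick',pick(DARK),gD),('Dplace',(pd_,Rd),gD),('Ppick',pick(PALE),gP),('Pplace',(ptop,Rp),gP)):
    for h in (0,140):
      P,o=tcp(p,R,g,f); j=arm.solve_ik(up(P,h),o); print(f,nm,h,P.round(1),o.round(1),None if j is None else np.round(j))
for y in range(-90,90,30):
  for nm,p in(('Cpick',[*CART,0]),('Cplace',ctop)):
    P,o=tcp(p,rz(y),gC,0); j=arm.solve_ik(P,o); j2=arm.solve_ik(up(P,100),o);print(y,nm,None if j is None else np.round(j),j2 is not None)
E
```

```text
[498.2 -45.4  44.8] [501.5 -43.8  65.4]
0 Dpick 0 [409.6 275.6 186.5] [180.    0.   33.6] [  11.   26.  -58.  116.   27.   53. -118.]
0 Dpick 140 [409.6 275.6 186.5] [180.    0.   33.6] [-20.   5. -20. 110.   2.  65. -97.]
0 Dplace 0 [481.2 -53.9 205. ] [-180.     5.  -153.5] [ 57.  22. -62. 118.  23.  49.  99.]
0 Dplace 140 [481.2 -53.9 205. ] [-180.     5.  -153.5] [ 64.   6. -64. 110.   4.  63. 115.]
0 Ppick 0 [ 390.6 -275.9  186.5] [180.    0.   41.6] [ 45.  14. -17. 119.   6.  47. -23.]
0 Ppick 140 [ 390.6 -275.9  186.5] [180.    0.   41.6] [ 46.   3. -17. 112.   1.  64. -19.]
0 Pplace 0 [529.9 -29.6 227.9] [-180.    10.    26.5] [ 28.  22. -37. 106.  18.  66. -80.]
0 Pplace 140 [529.9 -29.6 227.9] [-180.    10.    26.5] [ 29.  14. -37.  98.  12.  81. -74.]
1 Dpick 0 [409.6 275.6 186.5] [-180.     0.  -146.4] [ 15.  28. -62. 116.  31.  55.  60.]
1 Dpick 140 [409.6 275.6 186.5] [-180.     0.  -146.4] [ 19.  12. -63. 109.  12.  66.  75.]
1 Dplace 0 [481.2 -53.9 205. ] [-180.    -5.    26.5] [ 34.  14. -35. 119.   8.  45. -69.]
1 Dplace 140 [481.2 -53.9 205. ] [-180.    -5.    26.5
[... 311 characters left out ...]
 227.9] [ 180.   -10.  -153.5] [ 49.  21. -63.  97.  21.  84.  98.]
-90 Cpick [ 12.  43. -63.  93.  40.  70. 121.] True
-90 Cplace None False
-60 Cpick [ -78.   48.   69.   98.  -48.   70. -146.] True
-60 Cplace [ -62.   16.   71.  114.  -17.   61. -133.] True
-30 Cpick [ -58.   31.   36.   97.  -20.   59. -136.] True
-30 Cplace [  31.   10.  -33.  111.    6.   61. -125.] True
0 Cpick [   8.   39.  -55.   93.   34.   66. -145.] True
0 Cplace [ 32.  10. -35. 110.   7.  61. -96.] True
30 Cpick [  -2.   32.  -39.   94.   22.   62. -107.] True
30 Cplace [ 33.  11. -36. 110.   7.  61. -66.] True
60 Cpick [  3.  35. -47.  93.  28.  64. -81.] True
60 Cplace [ 34.  11. -37. 110.   7.  61. -36.] True
```

```bash
cat > s1.py <<'E'
from h import *
P,o=tcp(*pick(DARK),gD,1)
arm.move_to(up(P,120),o); print(np.round(arm.state()['joint_positions'],1))
arm.move_linear(P,o,120)
s=arm.state(); print(s['time_s'],(s['position']-P).round(2),s['contact_force'].round(1))
arm.move_gripper(20,25); s=arm.state(); print('grip',s['gripper_width'],s['contact_force'].round(1))
arm.move_linear(up(P,120),o,150); s=arm.state(); print(s['time_s'],s['gripper_width'],s['contact_force'].round(1))
Q,q=tcp(pd_,Rd,gD,1)
arm.move_to(up(Q,60),q)
s=arm.state(); print(s['time_s'],(s['position']-up(Q,60)).round(2),s['gripper_width'],s['contact_force'].round(1))
import cv2
for n in('top','scene'): cv2.imwrite(f'pics/a_{n}.png',arm.camera(n)[:,:,::-1])
E
python3 s1.py
```

```text
[ 18.   14.  -62.7 109.9  13.9  64.2  73.3]
6.425 [0.26 0.28 0.63] [ 0.2 -0.6 -0.1]
grip 55.810296938252144 [ 0.  -0.6  1.4]
8.0167 55.54037298563519 [-0.6  0.4 -0.5]
10.0667 [ 0.01  0.47 -0.18] 55.82259996316304 [ 0.9  0.1 -0.9]
```

Run:
```python
import cv2,numpy as np
t=cv2.imread('pics/a_top.png')[150:330,180:400];s=cv2.imread('pics/a_scene.png')[80:260,160:380]
cv2.imwrite('pics/a.png',cv2.resize(np.hstack([t,s]),None,fx=1.8,fy=1.8))
```

```text
(no output)
```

View pics/a.png

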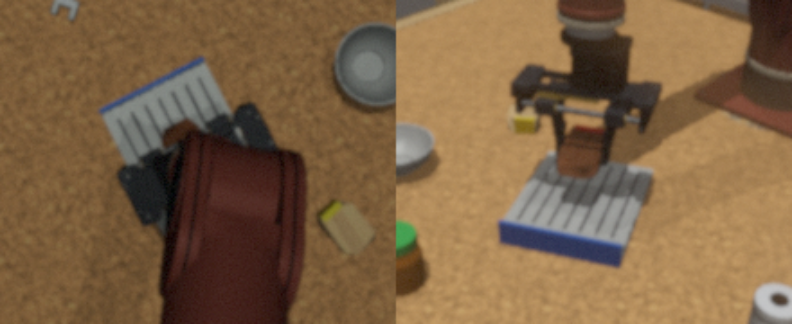

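The dark wedge is held above the board, with its red end away from the blue lip (crop about (590,140)). Lowering it now with force checks.

```bash
cat >> h.py <<'E'
def lower(Q,q,start,stop=-4,thr=3.0,step=0.8):
    arm.move_linear(up(Q,start),q,80); arm.hold(0.15)
    f0=np.array(arm.state()['contact_force']); h=start
    while h>stop:
        h-=step; arm.move_linear(up(Q,h),q,25)
        s=arm.state(); df=s['contact_force']-f0
        if np.linalg.norm(df)>thr: break
    print('lower',round(h,2),df.round(1),(s['position']-up(Q,h)).round(2),round(s['time_s'],1)); return h
E
cat > s2.py <<'E'
from h import *
Q,q=tcp(pd_,Rd,gD,1)
h=lower(Q,q,4)
arm.move_gripper(87); s=arm.state(); print(s['gripper_width'],s['contact_force'].round(1))
a=Ro.from_euler('xyz',q,degrees=True).apply([0,0,-1])
arm.move_linear(up(Q,h)+a*60,q,150)
P,o=tcp(*pick(PALE),gP,0)
arm.move_linear(up(Q,160),q,200)
arm.move_to(up(P,120),o); print(arm.state()['time_s'])
import cv2
for n in('top','scene'): cv2.imwrite(f'pics/b_{n}.png',arm.camera(n)[:,:,::-1])
t=cv2.imread('pics/b_top.png')[150:330,180:400];s=cv2.imread('pics/b_scene.png')[80:260,160:380]
cv2.imwrite('pics/b.png',cv2.resize(np.hstack([t,s]),None,fx=1.8,fy=1.8))
for n in('top','scene'): 
    for k in('dark_offcut','dark_offcut_top'): print(n,k,[(r['xy'],round(r['confidence'],2)) for r in arm.mark_of(k,n)][:2])
E
python3 s2.py
```

```text
lower 0.0 [-3.8  1.1  9.9] [ 0.1  -0.12  0.42] 12.4
86.6677140215152 [-0.4  0.1  0.1]
15.45
top dark_offcut [([283.7, 231.5], 0.93)]
top dark_offcut_top [([283.5, 233.3], 0.81)]
scene dark_offcut [([257.6, 186.0], 0.87)]
scene dark_offcut_top [([261.7, 182.0], 0.8)]
```

View pics/b.png

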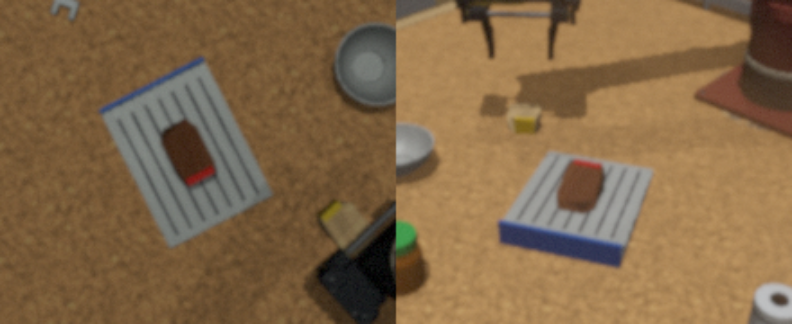

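The dark wedge lies centred on the board with its red end toward the low edge. It touched at exactly the predicted height. I'll fit where it lies, then pick up the pale wedge.

```bash
cat > f3.py <<'E'
from fit import *
from h import Rd,pd_,BD,ptop
from scipy.spatial.transform import Rotation as Ro
for n in C: arm.camera(n)
m=getmasks('dark_offcut'); print({n:int(v.sum()) for n,v in m.items()})
def w2(L,W,h0,h1,flat,cy):
    f=flat/2; l=L/2; w=W/2
    out=[(f,w),(l,w-cy),(l,-w+cy),(f,-w),(-f,-w),(-l,-w+cy),(-l,w-cy),(-f,w)]
    return np.array([(x,y,0) for x,y in out]+[(x,y,h0+(h1-h0)*(x+l)/L) for x,y in out],float)
W=w2(84,56,14,36.5,50,9)
n0=Rd.apply([0,0,1])
import fit as F
def sil(n,x,y,dyaw):
    z=19.6-((x-pd_[0])*n0[0]+(y-pd_[1])*n0[1])/n0[2]
    V=(Ro.from_rotvec(n0*np.radians(dyaw))*Rd).apply(W)+[x,y,z]
    h=(cv2.convexHull(proj(n,V).astype(np.float32))+.5)*4-.5
    im=np.zeros((1536,2048),np.uint8); cv2.fillConvexPoly(im,np.round(h*16).astype(np.int32),255,shift=4)
    return cv2.resize(im,(512,384),interpolation=cv2.INTER_AREA)/255.
for sub in (list(m),*[[k] for k in m]):
    f=lambda p:sum(1-np.minimum(s:=sil(n,*p),m[n]).sum()/np.maximum(s,m[n]).sum() for n in sub)
    s0=np.array([pd_[0],pd_[1],0.]); r=minimize(f,s0,method='Nelder-Mead',options=dict(initial_simplex=[s0,s0+[6,0,0],s0+[0,6,0],s0+[0,0,6]]))
    print(sub,(r.x-[pd_[0],pd_[1],0]).round(2),round(r.fun,3))
E
python3 f3.py
cat > s3.py <<'E'
from h import *
P,o=tcp(*pick(PALE),gP,0)
arm.move_linear(P,o,120)
s=arm.state(); print(s['time_s'],(s['position']-P).round(2),s['contact_force'].round(1))
arm.move_gripper(20,25); s=arm.state(); print('grip',s['gripper_width'],s['contact_force'].round(1))
arm.move_linear(up(P,150),o,150); s=arm.state(); print(s['time_s'],s['gripper_width'],s['contact_force'].round(1))
E
python3 s3.py
```

```text
{'top': 719, 'scene': 654}
['top', 'scene'] [ 1.23 -1.86 -2.02] 0.152
['top'] [ 3.43 -1.96 -0.14] 0.048
['scene'] [-2.71 -3.28 -1.93] 0.043
17.1 [ 0.26 -0.24  0.58] [ 0.2  0.2 -0.3]
grip 54.135489468429384 [0.  0.9 1.1]
18.9167 53.58275266295968 [-0.1  1.3 -1.1]
```

```bash
cat > s4.py <<'E'
from h import *
import cv2
Q,q=tcp(ptop+[.5,-1,0],Rp,gP,0)
arm.move_to(up(Q,100),q); s=arm.state(); print(s['gripper_width'],s['time_s'])
h=lower(Q,q,5)
arm.move_gripper(87); s=arm.state(); print(s['gripper_width'],s['contact_force'].round(1))
a=Ro.from_euler('xyz',q,degrees=True).apply([0,0,-1])
arm.move_linear(up(Q,h)+a*60,q,150)
arm.move_linear(up(Q,180),q,200)
P,o=tcp([*CART,0],rz(30),gC,0)
arm.move_to(up(P,130),o); print(arm.state()['time_s'],arm.state()['joint_positions'].round())
for n in('top','scene'): cv2.imwrite(f'pics/c_{n}.png',arm.camera(n)[:,:,::-1])
t=cv2.imread('pics/c_top.png')[165:305,200:370];s=cv2.imread('pics/c_scene.png')[110:250,170:340]
cv2.imwrite('pics/c.png',cv2.resize(np.hstack([t,s]),None,fx=2.3,fy=2.3,interpolation=cv2.INTER_CUBIC))
from fit import ray
for n in('top','scene'): 
    for k,z in(('dark_offcut_top',ptop[2]),('pale_offcut',ptop[2]),('pale_offcut_top',ctop[2])): print(n,k,[(ray(n,r['xy'],z)[:2].round(1),round(r['confidence'],2)) for r in arm.mark_of(k,n)][:2])
E
python3 s4.py
```

```text
53.39916137022278 19.9333
lower 0.2 [-1.3  2.4  7.9] [ 0.15 -0.06  0.64] 22.9
86.50722969601934 [-0.1  0.   0.3]
26.4 [-49.  21.  22.  89.  -8.  72. -85.]
top dark_offcut_top [(array([504.7, -43.5]), 0.42)]
top pale_offcut [(array([502.6, -44.2]), 0.78)]
top pale_offcut_top [(array([499.4, -48.6]), 0.9), (array([497.1, -50.6]), 0.67)]
scene dark_offcut_top [(array([506. , -42.1]), 0.65)]
scene pale_offcut [(array([486.4, -52.3]), 0.82), (array([520.1, -22.2]), 0.22)]
scene pale_offcut_top [(array([511.8, -36.1]), 0.69)]
```

View pics/c.png

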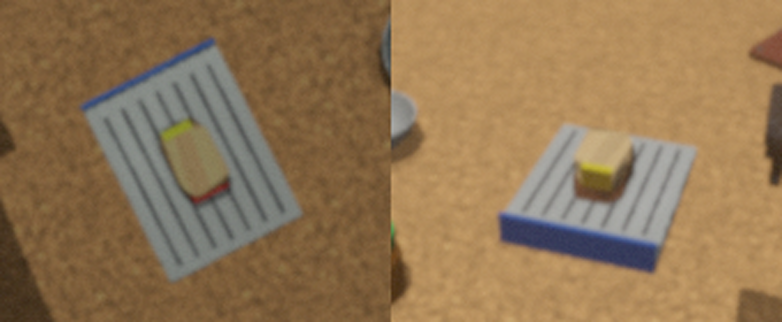

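The pale wedge sits centred on the dark one with its yellow end toward the lip, and the top looks level. Cartridge next.

```bash
cat > s5.py <<'E'
from h import *
import cv2
P,o=tcp([*CART,0],rz(30),gC,0)
arm.move_linear(P,o,100)
s=arm.state(); print(s['time_s'],(s['position']-P).round(2),s['contact_force'].round(1))
arm.move_gripper(20,25); s=arm.state(); print('grip',s['gripper_width'],s['contact_force'].round(1))
arm.move_linear(up(P,130),o,120); s=arm.state(); print(s['time_s'],s['gripper_width'],s['contact_force'].round(1))
c=ctop+[.5,-1,0]; Q,q=tcp(c,rz(30),gC,0)
arm.move_to(up(Q,60),q); s=arm.state(); print(s['time_s'],s['gripper_width'],s['eef_rot'].round(2))
for n in('top','scene'): cv2.imwrite(f'pics/d_{n}.png',arm.camera(n)[:,:,::-1])
t=cv2.imread('pics/d_top.png')[165:305,200:370];s=cv2.imread('pics/d_scene.png')[80:220,170:340]
cv2.imwrite('pics/d.png',cv2.resize(np.hstack([t,s]),None,fx=2.3,fy=2.3,interpolation=cv2.INTER_CUBIC))
E
python3 s5.py
```

```text
28.25 [0.3  0.12 0.76] [ 0.2  0.7 -0.2]
grip 51.62639430838563 [-1.   0.7  0.2]
30.1833 51.70542375368601 [-0.5  0.2 -2.3]
31.5 51.64634904752984 [ 1.7999e+02 -2.0000e-02  3.0120e+01]
```

View pics/d.png

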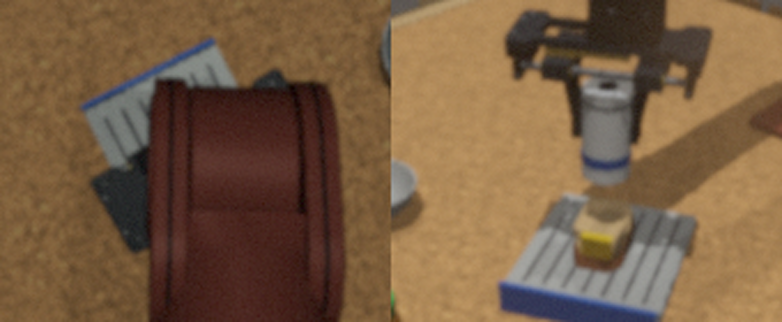

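The cartridge is held upright, band down, directly above the stand. Lowering it and letting go.

```bash
cat > s6.py <<'E'
from h import *
import cv2
c=ctop+[.5,-1,0]; Q,q=tcp(c,rz(30),gC,0)
h=lower(Q,q,5,thr=2.5,step=.6)
arm.move_gripper(87); s=arm.state(); print(s['gripper_width'],s['contact_force'].round(1))
arm.move_linear(up(Q,130),q,100)
arm.move_to([350,-450,420],q) if arm.solve_ik([350,-450,420],q) is not None else print('no retreat')
arm.hold(.3); print(arm.state()['time_s'])
for n in('top','scene'): cv2.imwrite(f'pics/e_{n}.png',arm.camera(n)[:,:,::-1])
t=cv2.imread('pics/e_top.png')[165:305,200:370];s=cv2.imread('pics/e_scene.png')[80:220,170:340]
cv2.imwrite('pics/e.png',cv2.resize(np.hstack([t,s]),None,fx=2.3,fy=2.3,interpolation=cv2.INTER_CUBIC))
from fit import *
m=getmasks('cartridge')
def f(p,sub):
    t=Ro.from_euler('xy',p[2:4],degrees=True).as_matrix(); tot=0
    for n in sub:
        hh=(hull(n,M['cartridge'],[p[0],p[1],0,ctop[2]],t)+.5)*4-.5
        im=np.zeros((1536,2048),np.uint8); cv2.fillConvexPoly(im,np.round(hh*16).astype(np.int32),255,shift=4)
        s=cv2.resize(im,(512,384),interpolation=cv2.INTER_AREA)/255.
        tot+=1-np.minimum(s,m[n]).sum()/np.maximum(s,m[n]).sum()
    return tot
s0=np.array([c[0],c[1],0,0.])
r=minimize(f,s0,(list(m),),method='Nelder-Mead',options=dict(initial_simplex=[s0,s0+[5,0,0,0],s0+[0,5,0,0],s0+[0,0,4,0],s0+[0,0,0,4]]))
print(list(m),'dxy,tilt',(r.x-s0).round(1),round(r.fun,3), 'upright cost',round(f(s0,list(m)),3))
E
python3 s6.py
```

```text
lower 0.2 [-1.1 -1.   5.1] [ 0.13 -0.02  0.3 ] 34.6
86.5921117644568 [ 0.1 -0.2  1.2]
38.8Traceback (most recent call last):
  File "s6.py", line 23, in <module>
    r=minimize(f,s0,(list(m),),method='Nelder-Mead',options=dict(initial_simplex=[s0,s0+[5,0,0,0],s0+[0,5,0,0],s0+[0,0,4,0],s0+[0,0,0,4]]))
    res = _minimize_neldermead(fun, x0, args, callback, bounds=bounds,
                               **options)
    fsim[k] = func(sim[k])
              ~~~~^^^^^^^^
    fx = function(np.copy(x), *(wrapper_args + args))
  File "s6.py", line 17, in f
    hh=(hull(n,M['cartridge'],[p[0],p[1],0,ctop[2]],t)+.5)*4-.5
        ~~~~^^^^^^^^^^^^^^^^^^^^^^^^^^^^^^^^^^^^^^^^^^
  File "fit.py", line 21, in hull
    R=cv2.Rodrigues(np.array([0,0,yaw]))[0]
      ~~~~~~~~~~~~~^^^^^^^^^^^^^^^^^^^^^
cv2.error: OpenCV(4.12.0) /io/opencv/modules/calib3d/src/calibration_base.cpp:151: error: (-210:Unsupported format or combination of formats) The matrices must have 32f or 64f data type in function 'Rodrigues'
```

View pics/e.png

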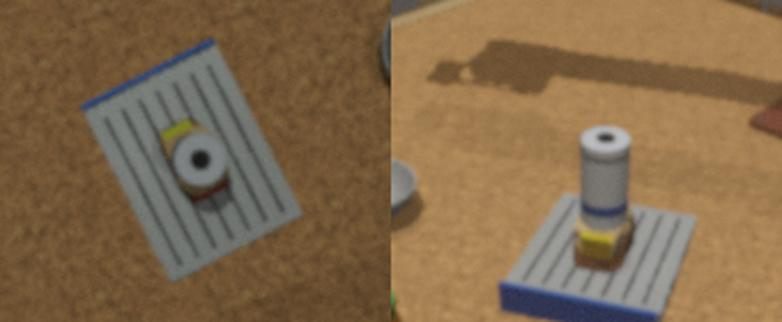

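The cartridge stands upright on the stand, and the arm is clear. I'll check the tilt by fitting, then hand in.

```bash
sed -e '/^h=lower/,/^arm.hold/d' -e 's/p\[1\],0,ctop/p[1],0.0,ctop/' s6.py > s7.py; python3 s7.py
```

```text
['top', 'scene'] dxy,tilt [ 0.3 -2.6 -1.5  0.8] 0.171 upright cost 0.231
```

Run:
```python
from station import arm
print(arm.state()['time_s'],arm.state()['contact_force'].round(1)); arm.sign_off()
```

```text
39.2 [ 0.3  0.5 -0.2]
the job is handed in; nothing more can be done
```

The cartridge is standing upright on the level stand, blue band down and let go, and I handed the job in at about 39 s of the 72 s allowed.

- **Stand:** The dark offcut lies on the middle of the board with its red end toward the low edge. The pale offcut is centred on it with its yellow end toward the blue lip, so the slopes cancel.
- **Touch-down:** Each of the three pieces made contact within about 0.2 mm of the height I predicted, and the wrist force was near zero at hand-in.
- **Last camera fit:** It put the cartridge within about 3 mm of where I aimed it. It showed a tilt of about 1.7°, against the 4° limit. Some of that is probably camera error, since the two views don't match perfectly.
- **Disagreements:** For the pale offcut on the stand, the network's point marks from the two cameras differed by up to about 18 mm. I relied on the touch-down heights and the pictures there instead. The outline fits of the dark offcut on the board differed by about 6 mm between cameras.
- **Bystanders:** The arm never went near the bowl, jar or spanner. I did not measure their positions again at the end.

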